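# Settle the rocking half-cylinder lens in the corner of the refraction board

### The arm

A 7-joint arm with a two-finger parallel gripper is mounted at the origin on the work surface. World frame = base frame: x ahead of the robot, y to its left, z up, the work surface at z = 0. Lengths are in m, angles in rad, forces in N, time in s.
With the tool pointing down it reaches from about 0.425 to 0.925 m from the base axis. Payload 6.8 kg.
Tool frame: the origin (TCP) lies at the very end of the fingers, on their centre line; the grasp point (between the pads) lies 19 mm behind it; z points along the fingers, x is the direction in which the jaws open and shut, and the axes are right-handed (so a half turn about z gives the same grasp; the last joint's range is limited). The gripper opens to 88 mm and grips with 3 to 60 N. Pads are 20 mm wide; open, the fingers measure 115 mm over their backs; the gripper's body (75 mm by 178 mm) begins 61 mm behind the grasp point.
Start: joints at [1.119, 0.477, 0.022, 1.555, -0.011, 1.109, -0.083], TCP at [0.228, -0.636, 0.223] pointing down, gripper open.
Joint ranges: [-2.96, 2.96], [-0.34, 2.1], [-1.41, 1.46], [0.24, 2.44], [-1.37, 4.51], [0.17, 1.92], [-2.96, 2.96]. Speed limits (rad/s): [2.39, 2.39, 3.14, 3.14, 3.14, 3.14, 3.14].

### API

Orientations are given as a rotation vector (axis times angle).
In Python, from bench import read_state, grab_frame, calibration, sign_off gives the robot as it stands.
- The arm moves only by the tool step_arm, never from a script. Its argument "steps" is a list of rows, each an object of numbers: "wx", "wy", "wz": the turn, a rotation vector about the tool's x, y, z in rad; "dx", "dy", "dz": the shift along the tool's x, y, z in m; "fingers": the opening, from 0 (shut) to 1 (fully open). In form: [{"wx": .., "wy": .., "wz": .., "dx": .., "dy": .., "dz": .., "fingers": ..}, ...]. A call has 1 to 8 rows; each row is the pose to reach, as a shift and turn from the pose commanded when the call began, along the tool's axes at that moment; what a row does not reach only later rows make up. A row lasts 1/10 s, in which the tool goes at most 50 mm and 8.59 degrees, less where a joint would pass 70% of its speed; a pose out of reach is approached as far as the arm can. A call with a gripper value outside its range is refused whole. The fingers move at their own pace and stop on an object; the grip force is fixed at half the most. Time passes only in rows, so rows that repeat a pose let the fingers close. It gives the time, the measured TCP pose, the force and the opening at its end, in the units of the state.
- read_state(): the state, without advancing time (a new reading comes with each control period).
- grab_frame(name): name is "scene" or "top" or "wrist"; returns the picture (420x560x3 uint8, red, green, blue); there is no depth.
- calibration(name): a dict with "fx", "fy", "cx", "cy" (pixels), "D" ([k1, k2, p1, p2, k3] as OpenCV has them; the pictures are not rectified), "R" (3x3) and "t" (3): a world point X has camera coordinates R X + t. Camera axes: x right, y down, z forward; pixel columns grow to the right and rows downward; lengths in m; the calibration is good to about 2 mm. A picture is of the moment at which its call begins: read the wrist's pose just before it. calibration takes no time and is no camera call; for the wrist camera it gives the pose at the moment of the call.
- sign_off(): hands the job in, once; it reports no verdict.
The state is a dict: "clock": time; "joints": joint angles; "joint_vel": joint speeds; "joint_torque": joint torques, N m; "position": TCP position; "orientation": TCP orientation; "ft_force": force on the tool from outside, world axes, zero at the start; "ft_torque": the same for the moment, N m; "finger_gap": opening from 0.0 (shut) to 1.0 (fully open).
Only numpy, scipy, OpenCV 4.12 (cv2) and the standard library are available. Lean on these libraries where they do the work, as an engineer would, in place of code of your own. Each camera call takes 0.05 s, during which the arm holds its last target. There are 200 camera calls.

### The job

A half-cylinder glass lens is rocking on its curved side on the black refraction board: rest the gripper on its flat top until it is still, then roll it over, keeping it low over the board, so that it lies with its flat face down. Slide it fully home into the corner of the two low metal stops, square and touching both. See that the lamp supply is on (its unlit toggle leaning away from the robot), flipping the toggle only if it is off, and leave everything else where it is.

Things in the scene. Friction and masses are not known exactly. Their poses are not given: they have to be found in the camera images.
- board: fixed matt black board, 320 x 320 mm, 12 mm thick; origin under its centre (top 12 mm up), x to its far side (away from the robot), y to the left, z up; turned by up to 10 degrees. On it stand two aluminium stops, 12 mm high, 14 mm thick: far bar, near face at x = +115 mm (y = -85 to +115); left cheek, inner face at y = +100 mm (x = +45 to +115). Behind its far edge a 55 mm high slit lamp
- seat (a point): where the middle of the lens's flat face lies when it is home, on the board's top: 30 mm from each stop (board frame x = +85, y = +70 mm)
- lens: loose half-cylinder of glass, radius 30 mm, 60 mm long, about 0.2 kg; origin at the middle of the crown line of its curved side, y along its length, z from the flat face to the crown, square to the flat. At the start it rocks on the curved side by up to 25 degrees either way: z down, flat on top, 30 mm above the board; its length lies across the board, turned by up to 20 degrees. Flat face down, z points up
- toggle (a joint): toggle of the lamp supply, rad: -0.42 off (leaning towards the robot), +0.42 on (leaning away from the robot); it snaps to whichever end it is nearer. Pushed with 1 to 2 N it flips. It starts either way
- toggle_pivot (a point): the toggle's pivot, in the middle of the top of the lamp supply (fixed grey box, 130 mm deep, 110 mm wide, 60 mm high); the pivot is 62 mm above the table. Its x axis is the way the toggle swings to on, y the hinge axis, z up. The supply stands to the left or to the right of the board; two 12 mm high knobs stand on it 45 mm beyond the pivot and 35 mm to either side
- toggle_tip (a point): on the toggle's axis, 42 mm from the pivot: the top of its black plastic cap (10 mm thick, 22 mm wide, from 30 to 42 mm from the pivot); below it is a steel rod 10 mm across
- rack: bystander, to be left alone: blue plastic test-tube rack, 170 x 70 x 70 mm, tubes to 104 mm high; origin under its middle
- amber: bystander, to be left alone: amber glass bottle, 52 mm across, 100 mm high; origin under its middle
- wash: bystander, to be left alone: white plastic bottle, 56 mm across, 140 mm high; origin under its middle
- flask: bystander, to be left alone: conical glass flask, 72 mm across, 102 mm high; origin under its middle
- vial: bystander, to be left alone: small brown glass jar, 26 mm across, 42 mm high, standing near the board's far right corner; origin under its middle
- clip: bystander, to be left alone: wooden test-tube holder, 160 x 26 x 8 mm, lying along the board's left edge; origin under its middle
- lens_flat (a point): middle of the lens's 60 x 60 mm flat face, 30 mm from the crown; axes as the lens; sways by up to 13 mm as it rocks. Pushed forward at axis height, 30 mm up, the lens rolls without slipping; once a long edge of the flat meets the board it must turn some 25 degrees further, then topples by itself onto the flat, ending about 77 mm further on
There are look-alikes about, which are no part of the job. Of the things shaped like the part that bears toggle, the grey one is meant.

How it is judged:
On the way, in this order (a step that is already met when the one before it is completed fails the run):
1. the lens is stilled under the gripper, still on its curved side (contact force between the fingers and lens above 0.2 N and angular speed of lens below 0.4 rad/s and angle between lens's own z axis and vertical above 2.8 rad), for 0.3 s.
2. the lens lies flat face down on the board (angle between lens's own z axis and vertical below 0.06 rad and z of lens_flat in the frame of board below 0.016 m), for 0.2 s.
3. the lens is home in the corner, square to both stops (all of step 2 and x of lens_flat in the frame of board above 0.081 m and y of lens_flat in the frame of board above 0.066 m and horizontal distance between lens_flat and seat below 0.008 m and angle between the y axis of lens and the y axis of board, either way round below 0.07 rad), for 0.2 s.
At the end, for the whole second after the job is handed in: the lens lies at rest flat face down on the board, within 4 mm of both stops and within 4 degrees of square to them, and the toggle is on (over +0.3 rad) (all of step 3 and linear speed of lens below 0.01 m/s and value of joint toggle above 0.3 rad); the robot touches nothing.
It fails at once if the lens is lifted more than about 90 mm over the board, or falls off it (z of lens_flat in the frame of board above 0.1 m or z of lens_flat in the frame of board below 0.005 m).
It fails at once if the toggle is turned off (value of joint toggle below -0.2 rad and distance of toggle_tip from where it was at the start of the episode above 0.022 m).
It fails at once if a bystander is moved by more than 30 mm or tipped (distance of any of rack, amber, wash, flask, vial, clip from where it was at the start of the episode above 0.03 m or angle between any of rack, amber, wash, flask, vial, clip's own z axis and vertical above 0.4 rad).
It also fails if it takes over 72 s, if anything falls off the work surface, if the arm or the gripper's body presses on something with over 40 N, if the wrist force passes 120 N, or if a joint passes its speed limit or range.

## Working session

There is one attempt and no reset: what is moved stays moved. The work goes in short steps, Python scripts to look and compute and a tool call to move; the robot and the scene stay as the last step left them, time stands still between calls to the robot, and variables do not carry over. Pictures are saved under pics/ and viewed, about 8 in all and at most 12, crops included, and the job is handed in when it is done.

Besides the shell and the picture viewer there is one more tool, called after "Request:" by a JSON object that holds its "fn" and its "kwargs". step_arm: Moves the arm, as the interface text tells. Its arguments: {"type":"object","properties":{"steps":{"type":"array"}},"required":["steps"]}

```bash
mkdir -p pics; cat > h.py <<'E'
import numpy as np, cv2, json
from bench import *
def ray(c,uv):
    K=np.array([[c['fx'],0,c['cx']],[0,c['fy'],c['cy']],[0,0,1.]])
    p=cv2.undistortPoints(np.array(uv,float).reshape(-1,1,2),K,np.array(c['D'],float)).reshape(-1,2)
    R=np.array(c['R']);t=np.array(c['t'])
    d=np.c_[p,np.ones(len(p))]@R
    return -R.T@t,d
def onz(c,uv,z):
    o,d=ray(c,uv); z=np.broadcast_to(z,len(d))
    return o+d*((z-o[2])/d[:,2])[:,None]
def proj(c,X):
    K=np.array([[c['fx'],0,c['cx']],[0,c['fy'],c['cy']],[0,0,1.]])
    return cv2.projectPoints(np.array(X,float).reshape(-1,1,3),cv2.Rodrigues(np.array(c['R'],float))[0],np.array(c['t'],float),K,np.array(c['D'],float))[0].reshape(-1,2)
def snap(n,f):
    c=calibration(n);im=grab_frame(n);cv2.imwrite('pics/'+f+'.png',im[:,:,::-1]);return c,im
E
python3 - <<'E'
from h import *
for n in('scene','top'):
    c,im=snap(n,n+'0'); print(n,{k:np.round(v,3).tolist() for k,v in c.items()})
s=read_state();print(s)
E
```

```text
scene {'fx': 450.707, 'fy': 450.707, 'cx': 283.552, 'cy': 209.127, 'D': [-0.135, 0.0, 0.0, 0.0, 0.0], 'R': [[-0.774, 0.632, -0.016], [0.389, 0.456, -0.801], [-0.499, -0.627, -0.599]], 't': [0.426, -0.085, 1.317]}
top {'fx': 431.062, 'fy': 431.062, 'cx': 273.473, 'cy': 205.846, 'D': [-0.132, 0.0, 0.0, 0.0, 0.0], 'R': [[0.01, -1.0, 0.014], [-0.983, -0.012, -0.185], [0.185, -0.012, -0.983]], 't': [-0.059, 0.494, 1.098]}
{'clock': 0.1, 'joints': array([ 1.11888414,  0.47771841,  0.02233018,  1.55636416, -0.01149718,
        1.1093003 , -0.08310569]), 'joint_vel': array([-0.00036369, -0.0010074 ,  0.00048298, -0.00236305,  0.00083522,
        0.00171664,  0.00090009]), 'joint_torque': array([ 4.04351435e-03, -5.84095681e+01,  1.53981619e+00, -2.73316401e+01,
       -5.41639945e-02,  1.30825836e-02,  9.41274698e-05]), 'position': array([ 0.22733502, -0.63497496,  0.22177317]), 'orientation': array([-2.56802147e+00,  1.80816866e+00,  2.23553411e-03]), 'ft_force': array([ 0.922859  , -0.43300885,  0.31778894]), 'ft_torque': array([-0.00394372,  0.01002859,  0.01547919]), 'finger_gap': 1.0007707862685282}
```

View pics/top0.png

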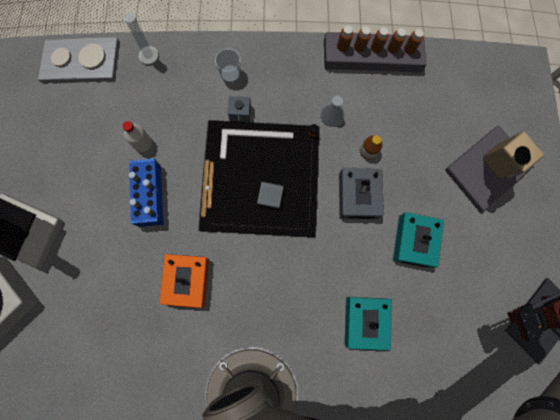

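View pics/scene0.png

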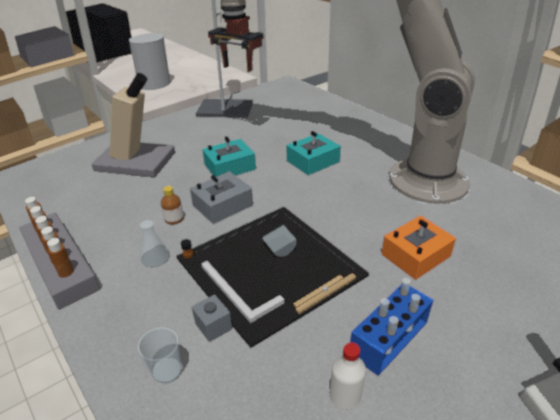

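The top view shows four supply-like boxes: grey at (362,192), teal at (419,240) and (369,323), and orange at (185,280). By the description I want the grey one. The lens is at (270,195), the bar and cheek corner at about (223,135), the vial at (312,132) and the amber bottle at (373,145).

```bash
python3 - <<'E'
from h import *
a=cv2.imread('pics/top0.png');b=cv2.imread('pics/scene0.png')
A=cv2.resize(a[110:245,195:390],None,fx=4,fy=4,interpolation=cv2.INTER_CUBIC)
B=cv2.resize(b[165:225,185:260],(400,320)[:2] and (375,300),interpolation=cv2.INTER_CUBIC)
cv2.imwrite('pics/c1.png',A); 
B2=cv2.resize(b[165:345,170:370],None,fx=4,fy=4,interpolation=cv2.INTER_CUBIC)[:600]
B2=cv2.resize(b[170:320,175:370],None,fx=4,fy=4,interpolation=cv2.INTER_CUBIC)
cv2.imwrite('pics/c2.png',B2)
E
```

```text
(no output)
```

View pics/c1.png

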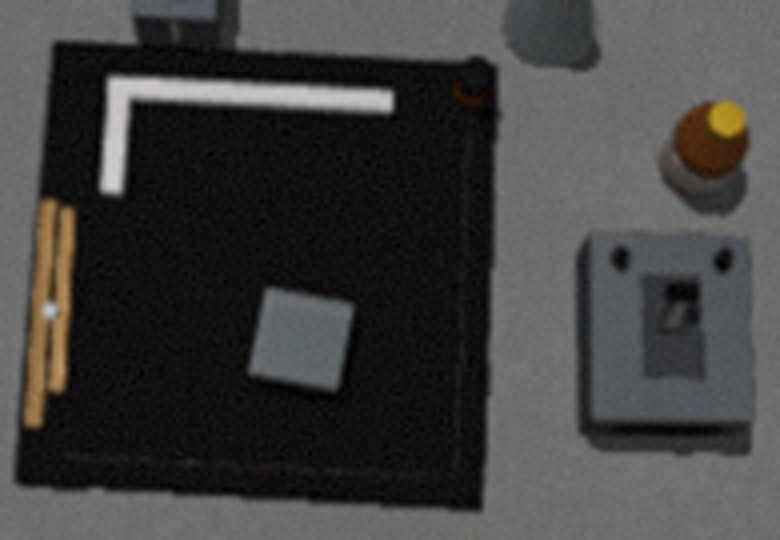

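View pics/c2.png

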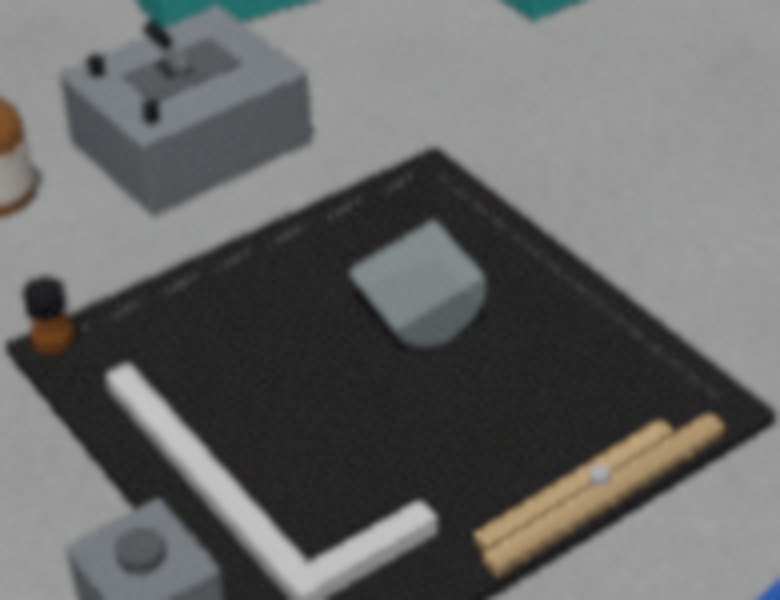

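The crops show the grey supply with its black cap at c1 (683,297) and pivot at about (675,330), and in c2 the cap at (158,33) with the rod base at (180,75). The lens sits flat side up. Next I compute poses.

```bash
python3 - <<'E'
from h import *
T=calibration('top');S=calibration('scene')
t=lambda L:np.array(L,float)/4+[195-.375,110-.375]
s=lambda L:np.array(L,float)/4+[175-.375,170-.375]
# board corners top z=.012
bc=onz(T,t([(57,43),(495,66),(480,508),(18,483)]),.012);print('board top corners FL FR NR NL\n',bc.round(4),'mean',bc.mean(0).round(4))
ex=(bc[0]+bc[1]-bc[2]-bc[3]);ey=(bc[0]+bc[3]-bc[1]-bc[2]);print('yaw',np.arctan2(ex[1],ex[0]),np.arctan2(-ey[0],ey[1]), np.linalg.norm(ex)/2,np.linalg.norm(ey)/2)
# stops tops
im=cv2.imread('pics/top0.png');m=(im.min(2)>150).astype(np.uint8);m[:110]=0;m[165:]=0;m[:,:210]=0;m[:,300:]=0
cn=max(cv2.findContours(m,0,1)[0],key=cv2.contourArea)
print('stop bbox',cv2.boundingRect(cn))
st=onz(T,t([(131,101),(394,112),(124,194),(394,90),(108,77),(100,194)]),.024);print('stops inner corner, bar R near, cheek near inner,bar R far, outer corner, cheek near outer\n',st.round(4))
l=onz(T,t([(268,288),(355,302),(341,391),(248,376)]),.042);print('lens',l.round(4),l.mean(0).round(4))
l2=onz(S,s([(350,271),(435,220),(487,280),(400,336)]),.042);print('lens scene',l2.round(4),l2.mean(0).round(4))
def tri(a,b):
    o1,d1=ray(T,a);o2,d2=ray(S,b);d1=d1[0]/np.linalg.norm(d1[0]);d2=d2[0]/np.linalg.norm(d2[0])
    A=np.c_[d1,-d2];k=np.linalg.lstsq(A,o2-o1,rcond=None)[0];p,q=o1+k[0]*d1,o2+k[1]*d2
    return ((p+q)/2).round(4),np.linalg.norm(p-q).round(4)
print('cap',tri(t([(683,295)]),s([(157,33)])))
print('box top corners',onz(T,t([(590,232),(750,235),(750,420),(590,420)]),.06).round(4))
print('cap at z.1',onz(T,t([(683,295)]),.1),onz(S,s([(157,33)]),.1))
E
```

```text
board top corners FL FR NR NL
 [[ 0.7474  0.1336  0.012 ]
 [ 0.7343 -0.1798  0.012 ]
 [ 0.4174 -0.1661  0.012 ]
 [ 0.4306  0.1473  0.012 ]] mean [ 0.5824 -0.0162  0.012 ]
yaw -0.04325329670334612 -0.041925917444047146 0.3171889926788789 0.313675061546631
stop bbox (221, 130, 72, 28)
stops inner corner, bar R near, cheek near inner,bar R far, outer corner, cheek near outer
 [[ 0.6996  0.0778  0.024 ]
 [ 0.6939 -0.1068  0.024 ]
 [ 0.6315  0.0804  0.024 ]
 [ 0.7103 -0.1068  0.024 ]
 [ 0.7173  0.0946  0.024 ]
 [ 0.6313  0.097   0.024 ]]
lens [[ 0.5612 -0.0208  0.042 ]
 [ 0.5523 -0.0795  0.042 ]
 [ 0.4912 -0.0705  0.042 ]
 [ 0.5006 -0.0083  0.042 ]] [ 0.5263 -0.0448  0.042 ]
lens scene [[ 0.5569 -0.0695  0.042 ]
 [ 0.4887 -0.0743  0.042 ]
 [ 0.5009 -0.0114  0.042 ]
 [ 0.5695 -0.0063  0.042 ]] [ 0.529  -0.0404  0.042 ]
cap (array([ 0.5464, -0.2894,  0.0965]), np.float64(0.0016))
box top corners [[ 0.5986 -0.2366  0.06  ]
 [ 0.5986 -0.3459  0.06  ]
 [ 0.4717 -0.3409  0.06  ]
 [ 0.4706 -0.2338  0.06  ]]
cap at z.1 [[ 0.54617309 -0.28911378  0.1       ]] [[ 0.54867534 -0.28355401  0.1       ]]
```

The far-left stop corner is at about (0.700, 0.078) and the board yaw is about -0.043. The toggle tip reads 0.546 against a box centre of 0.535, so it leans away from the robot and is on (to be confirmed later). Next I measure the lens sway.

```bash
cat >> h.py <<'E'
from scipy.spatial.transform import Rotation as Ro
def lensrect(im):
    m=((im.min(2)>70)).astype(np.uint8); w=np.zeros_like(m); w[140:230,226:312]=1; m=cv2.morphologyEx(m*w,cv2.MORPH_OPEN,np.ones((3,3)))
    cn=max(cv2.findContours(m,0,1)[0],key=cv2.contourArea)
    return cv2.boxPoints(cv2.minAreaRect(cn)),cn
def rel(target,yaw,z=None):
    # tool pointing down, tool x axis at heading 'yaw' (mod pi); shift+turn in tool axes
    s=read_state();R0=Ro.from_rotvec(s['orientation'])
    best=None
    for k in(0,np.pi):
        x=np.array([np.cos(yaw+k),np.sin(yaw+k),0]);zz=np.array([0,0,-1.]);R1=Ro.from_matrix(np.c_[x,np.cross(zz,x),zz])
        w=(R0.inv()*R1).as_rotvec()
        if best is None or np.linalg.norm(w)<np.linalg.norm(best):best=w
    print('shift',R0.inv().apply(np.array(target)-s['position']).round(4),'turn',best.round(4),'q7',s['joints'][6].round(2))
E
python3 - <<'E'
from h import *
c=calibration('top');P=[]
for i in range(16):
    im=grab_frame('top');b,cn=lensrect(im);w=onz(c,b,.042);e=w[1]-w[0];f=w[2]-w[1]
    M=w.mean(0);a=[np.arctan2(v[1],v[0])%(np.pi/2) for v in(e,f)]
    P.append(M);print(read_state()['clock'],M[:2].round(4),np.linalg.norm(e).round(3),np.linalg.norm(f).round(3),np.round(a,3))
P=np.array(P);print((P.max(0)+P.min(0))/2)
rel([.527,-.043,.12],np.pi/2-.16)
E
```

```text
0.15 [ 0.5207 -0.042 ] 0.059 0.059 [1.411 1.399]
0.2 [ 0.5167 -0.0415] 0.058 0.058 [1.411 1.399]
0.25 [ 0.5185 -0.0416] 0.058 0.058 [1.411 1.399]
0.3 [ 0.5237 -0.0427] 0.06 0.059 [1.406 1.394]
0.35 [ 0.5299 -0.0439] 0.055 0.059 [1.394 1.381]
0.4 [ 0.5342 -0.0444] 0.051 0.058 [1.394 1.381]
0.45 [ 0.5341 -0.0447] 0.051 0.059 [1.394 1.381]
0.5 [ 0.5304 -0.0437] 0.056 0.059 [1.406 1.393]
0.55 [ 0.5244 -0.0429] 0.06 0.06 [1.394 1.381]
0.6 [ 0.5194 -0.0417] 0.059 0.059 [1.411 1.399]
0.65 [ 0.5177 -0.0415] 0.058 0.058 [1.411 1.399]
0.7 [ 0.5204 -0.0422] 0.06 0.059 [1.394 1.381]
0.75 [ 0.5257 -0.0431] 0.06 0.06 [1.394 1.381]
0.8 [ 0.5314 -0.0436] 0.054 0.059 [1.411 1.399]
0.85 [ 0.534  -0.0444] 0.052 0.058 [1.406 1.393]
0.9 [ 0.5318 -0.0442] 0.053 0.058 [1.394 1.381]
[ 0.52545018 -0.043072    0.042     ]
shift [-0.4569 -0.4817  0.1026] turn [-0.     -0.      0.5038] q7 -0.08
```

Mean flat centre is (0.5255, -0.043), yaw about -0.17, sway ±9 mm. Approaching above it.

Request:
{"fn": "step_arm", "kwargs": {"steps": [{"dx": -0.034,"dy": -0.036,"dz": 0,"wz": 0.05,"fingers": 0.3},{"dx": -0.068,"dy": -0.072,"dz": 0,"wz": 0.12,"fingers": 0.3},{"dx": -0.102,"dy": -0.107,"dz": 0,"wz": 0.18,"fingers": 0.3},{"dx": -0.136,"dy": -0.143,"dz": 0,"wz": 0.24,"fingers": 0.3},{"dx": -0.17,"dy": -0.179,"dz": 0,"wz": 0.3,"fingers": 0.3},{"dx": -0.204,"dy": -0.215,"dz": 0,"wz": 0.36,"fingers": 0.3},{"dx": -0.238,"dy": -0.25,"dz": 0,"wz": 0.42,"fingers": 0.3},{"dx": -0.272,"dy": -0.286,"dz": 0,"wz": 0.48,"fingers": 0.3}]}}

```text
invalid input
```

```bash
python3 -c "
from h import *
rel([.5255,-.043,.11],np.pi/2-.17);print(read_state()['position'])"
```

```text
shift [-0.4574 -0.4802  0.1126] turn [-0.     -0.      0.5138] q7 -0.08
[ 0.22752168 -0.63551686  0.22265668]
```

Request:
{"fn": "step_arm", "kwargs": {"steps": [{"wx": 0,"wy": 0,"wz": 0.05,"dx": -0.034,"dy": -0.036,"dz": 0,"fingers": 0.3},{"wx": 0,"wy": 0,"wz": 0.12,"dx": -0.068,"dy": -0.072,"dz": 0,"fingers": 0.3},{"wx": 0,"wy": 0,"wz": 0.18,"dx": -0.102,"dy": -0.107,"dz": 0,"fingers": 0.3},{"wx": 0,"wy": 0,"wz": 0.24,"dx": -0.136,"dy": -0.143,"dz": 0,"fingers": 0.3},{"wx": 0,"wy": 0,"wz": 0.3,"dx": -0.17,"dy": -0.179,"dz": 0,"fingers": 0.3},{"wx": 0,"wy": 0,"wz": 0.36,"dx": -0.204,"dy": -0.215,"dz": 0,"fingers": 0.3},{"wx": 0,"wy": 0,"wz": 0.42,"dx": -0.238,"dy": -0.25,"dz": 0,"fingers": 0.3},{"wx": 0,"wy": 0,"wz": 0.48,"dx": -0.272,"dy": -0.286,"dz": 0,"fingers": 0.3}]}}

```text
clock: 1.7
position: [0.4057, -0.2813, 0.223]
orientation: [-2.062, 2.37, -0.001]
ft_force: [0.6, -0.8, 0.3]
finger_gap: 0.322
```

```bash
python3 -c "
from h import *
rel([.5255,-.043,.11],np.pi/2-.17);print(read_state()['position'])"
```

```text
shift [-0.2527 -0.0856  0.113 ] turn [-0.0008 -0.0005  0.031 ] q7 -1.25
[ 0.40567199 -0.28131668  0.22301262]
```

Request:
{"fn": "step_arm", "kwargs": {"steps": [{"wx": 0,"wy": 0,"wz": 0.03,"dx": -0.04,"dy": -0.014,"dz": 0.0,"fingers": 0.3},{"wx": 0,"wy": 0,"wz": 0.03,"dx": -0.085,"dy": -0.029,"dz": 0.01,"fingers": 0.3},{"wx": 0,"wy": 0,"wz": 0.03,"dx": -0.13,"dy": -0.044,"dz": 0.03,"fingers": 0.3},{"wx": 0,"wy": 0,"wz": 0.03,"dx": -0.175,"dy": -0.059,"dz": 0.05,"fingers": 0.3},{"wx": 0,"wy": 0,"wz": 0.03,"dx": -0.215,"dy": -0.073,"dz": 0.07,"fingers": 0.3},{"wx": 0,"wy": 0,"wz": 0.03,"dx": -0.253,"dy": -0.086,"dz": 0.09,"fingers": 0.3},{"wx": 0,"wy": 0,"wz": 0.03,"dx": -0.253,"dy": -0.086,"dz": 0.113,"fingers": 0.3},{"wx": 0,"wy": 0,"wz": 0.03,"dx": -0.253,"dy": -0.086,"dz": 0.113,"fingers": 0.3}]}}

```text
clock: 2.5
position: [0.5229, -0.0427, 0.1072]
orientation: [2.03, -2.393, -0.006]
ft_force: [-0.1, -0.7, -0.1]
finger_gap: 0.298
```

```bash
python3 -c "
from h import *
rel([.5255,-.043,.042],np.pi/2-.17);print(read_state()['position'],read_state()['ft_force'])
c,im=snap('wrist','w1')
print(proj(c,[[.7005,.0783,.024],[.5255,-.043,.042]]))"
```

```text
shift [-0.0002 -0.0029  0.0651] turn [ 0.0052 -0.0004  0.0065] q7 -1.89
[ 0.52291673 -0.04270085  0.10715471] [-0.12974603 -0.68549736 -0.11906109]
[[5.74816945e+01 2.36746974e-01]
 [2.69977393e+02 2.16949953e+02]]
```

View pics/w1.png

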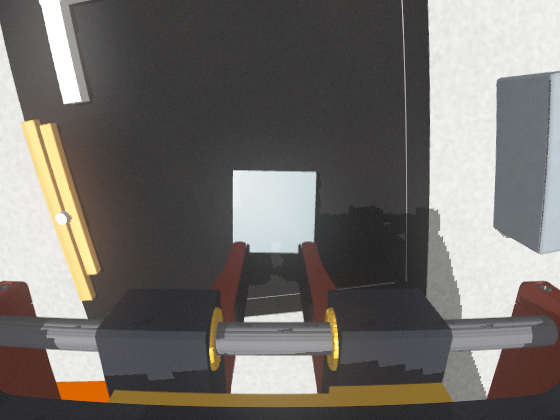

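The lens sits square between the fingers (flat at about (275,211)). Lowering onto it.

Request:
{"fn": "step_arm", "kwargs": {"steps": [{"wx": 0,"wy": 0,"wz": 0,"dx": 0,"dy": 0,"dz": 0.025,"fingers": 0.3},{"wx": 0,"wy": 0,"wz": 0,"dx": 0,"dy": 0,"dz": 0.045,"fingers": 0.3},{"wx": 0,"wy": 0,"wz": 0,"dx": 0,"dy": 0,"dz": 0.055,"fingers": 0.3},{"wx": 0,"wy": 0,"wz": 0,"dx": 0,"dy": 0,"dz": 0.06,"fingers": 0.3},{"wx": 0,"wy": 0,"wz": 0,"dx": 0,"dy": 0,"dz": 0.063,"fingers": 0.3},{"wx": 0,"wy": 0,"wz": 0,"dx": 0,"dy": 0,"dz": 0.066,"fingers": 0.3},{"wx": 0,"wy": 0,"wz": 0,"dx": 0,"dy": 0,"dz": 0.068,"fingers": 0.3},{"wx": 0,"wy": 0,"wz": 0,"dx": 0,"dy": 0,"dz": 0.068,"fingers": 0.3}]}}

```text
clock: 3.35
position: [0.5273, -0.0446, 0.0431]
orientation: [-2.026, 2.396, -0.006]
ft_force: [2.4, -2.5, 5.3]
finger_gap: 0.299
```

Request:
{"fn": "step_arm", "kwargs": {"steps": [{"wx": 0,"wy": 0,"wz": 0,"dx": 0,"dy": 0,"dz": 0.001,"fingers": 0.3},{"wx": 0,"wy": 0,"wz": 0,"dx": 0,"dy": 0,"dz": 0.001,"fingers": 0.3},{"wx": 0,"wy": 0,"wz": 0,"dx": 0,"dy": 0,"dz": 0.001,"fingers": 0.3},{"wx": 0,"wy": 0,"wz": 0,"dx": 0,"dy": 0,"dz": 0.001,"fingers": 0.3},{"wx": 0,"wy": 0,"wz": 0,"dx": 0,"dy": 0,"dz": 0.001,"fingers": 0.3},{"wx": 0,"wy": 0,"wz": 0,"dx": 0,"dy": 0,"dz": 0.001,"fingers": 0.3},{"wx": 0,"wy": 0,"wz": 0,"dx": 0,"dy": 0,"dz": 0.001,"fingers": 0.3},{"wx": 0,"wy": 0,"wz": 0,"dx": 0,"dy": 0,"dz": 0.001,"fingers": 0.3}]}}

```text
clock: 4.15
position: [0.5279, -0.0447, 0.0426]
orientation: [-2.026, 2.395, -0.007]
ft_force: [3.0, -2.8, 7.0]
finger_gap: 0.294
```

```bash
python3 -c "
from h import *
s=read_state();print(s['position'],s['ft_force'])
c,im=snap('wrist','w2')
m=(im.min(2)>120).astype(np.uint8);m[260:]=0;m[:,:200]=0;m[:,350:]=0
cn=max(cv2.findContours(m,0,1)[0],key=cv2.contourArea);b=cv2.boundingRect(cn);print(b)
w=onz(c,[(b[0],b[1]),(b[0]+b[2],b[1])],.042);print(w)
R=Ro.from_rotvec(s['orientation']).as_matrix();print(R.round(3))"
```

```text
[ 0.52794052 -0.04474369  0.04264065] [ 2.96575497 -2.75890769  6.95744486]
(215, 216, 115, 44)
[[ 0.55733596 -0.02112597  0.042     ]
 [ 0.54738645 -0.08043813  0.042     ]]
[[-0.166 -0.986  0.006]
 [-0.986  0.166 -0.001]
 [-0.    -0.006 -1.   ]]
```

Request:
{"fn": "step_arm", "kwargs": {"steps": [{"wx": 0,"wy": 0,"wz": 0,"dx": 0,"dy": 0,"dz": -0.01,"fingers": 0.3},{"wx": 0,"wy": 0,"wz": 0,"dx": 0,"dy": 0,"dz": -0.035,"fingers": 0.3},{"wx": 0,"wy": 0,"wz": 0,"dx": 0,"dy": 0.03,"dz": -0.035,"fingers": 0.3},{"wx": 0,"wy": 0,"wz": 0,"dx": 0,"dy": 0.065,"dz": -0.035,"fingers": 0.3},{"wx": 0,"wy": 0,"wz": 0,"dx": 0,"dy": 0.067,"dz": -0.02,"fingers": 0.3},{"wx": 0,"wy": 0,"wz": 0,"dx": 0,"dy": 0.067,"dz": 0.0,"fingers": 0.3},{"wx": 0,"wy": 0,"wz": 0,"dx": 0,"dy": 0.067,"dz": 0.015,"fingers": 0.3},{"wx": 0,"wy": 0,"wz": 0,"dx": 0,"dy": 0.067,"dz": 0.015,"fingers": 0.3}]}}

```text
clock: 5.0
position: [0.4568, -0.0328, 0.0247]
orientation: [2.028, -2.396, -0.004]
ft_force: [0.2, -0.1, 1.2]
finger_gap: 0.3
```

```bash
python3 -c "
from h import *
s=read_state();print(s['position'],s['ft_force'])
c,im=snap('wrist','w3')
d=snap('top','t3')[1]
cv2.imwrite('pics/m3.png',np.hstack([cv2.resize(im,(400,300)),cv2.resize(d[110:245,190:370],(400,300))])[:,:,::-1])"
```

```text
[ 0.45680003 -0.03278628  0.02467006] [ 0.16093957 -0.11392615  1.19059381]
```

View pics/m3.png

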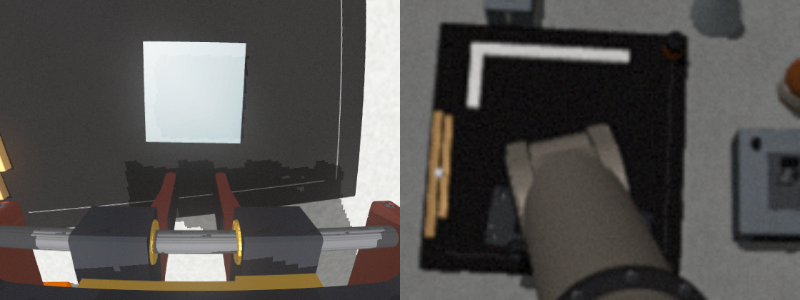

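The lens is at rest flat-up ahead of the fingers ((195,92) in the wrist half). Now I push it forward to roll it.

Request:
{"fn": "step_arm", "kwargs": {"steps": [{"wx": 0,"wy": 0,"wz": 0,"dx": 0,"dy": -0.012,"dz": 0,"fingers": 0.3},{"wx": 0,"wy": 0,"wz": 0,"dx": 0,"dy": -0.02,"dz": 0,"fingers": 0.3},{"wx": 0,"wy": 0,"wz": 0,"dx": 0,"dy": -0.025,"dz": 0,"fingers": 0.3},{"wx": 0,"wy": 0,"wz": 0,"dx": 0,"dy": -0.03,"dz": 0,"fingers": 0.3},{"wx": 0,"wy": 0,"wz": 0,"dx": 0,"dy": -0.036,"dz": 0,"fingers": 0.3},{"wx": 0,"wy": 0,"wz": 0,"dx": 0,"dy": -0.042,"dz": 0,"fingers": 0.3},{"wx": 0,"wy": 0,"wz": 0,"dx": 0,"dy": -0.048,"dz": 0,"fingers": 0.3},{"wx": 0,"wy": 0,"wz": 0,"dx": 0,"dy": -0.054,"dz": 0,"fingers": 0.3}]}}

```text
clock: 5.9
position: [0.5105, -0.0419, 0.0254]
orientation: [2.028, -2.396, -0.003]
ft_force: [-5.7, 1.0, 5.0]
finger_gap: 0.3
```

Request:
{"fn": "step_arm", "kwargs": {"steps": [{"wx": 0,"wy": 0,"wz": 0,"dx": 0,"dy": -0.006,"dz": 0,"fingers": 0.3},{"wx": 0,"wy": 0,"wz": 0,"dx": 0,"dy": -0.012,"dz": 0,"fingers": 0.3},{"wx": 0,"wy": 0,"wz": 0,"dx": 0,"dy": -0.018,"dz": 0,"fingers": 0.3},{"wx": 0,"wy": 0,"wz": 0,"dx": 0,"dy": -0.023,"dz": 0,"fingers": 0.3},{"wx": 0,"wy": 0,"wz": 0,"dx": 0,"dy": -0.028,"dz": 0,"fingers": 0.3},{"wx": 0,"wy": 0,"wz": 0,"dx": 0,"dy": -0.032,"dz": 0,"fingers": 0.3},{"wx": 0,"wy": 0,"wz": 0,"dx": 0,"dy": -0.036,"dz": 0,"fingers": 0.3},{"wx": 0,"wy": 0,"wz": 0,"dx": 0,"dy": -0.04,"dz": 0,"fingers": 0.3}]}}

```text
clock: 6.7
position: [0.5502, -0.0484, 0.0254]
orientation: [2.028, -2.396, -0.003]
ft_force: [-4.4, 1.6, 4.5]
finger_gap: 0.301
```

```bash
python3 -c "
from h import *
s=read_state();print(s['position'],s['ft_force'])
c,im=snap('wrist','w4')
d=snap('scene','s4')[1]
cv2.imwrite('pics/m4.png',np.hstack([cv2.resize(im,(400,300)),cv2.resize(d[190:340,170:370],(400,300))])[:,:,::-1])"
```

```text
[ 0.55018095 -0.04840913  0.02538239] [-4.37008613  1.58568588  4.51336791]
```

View pics/m4.png

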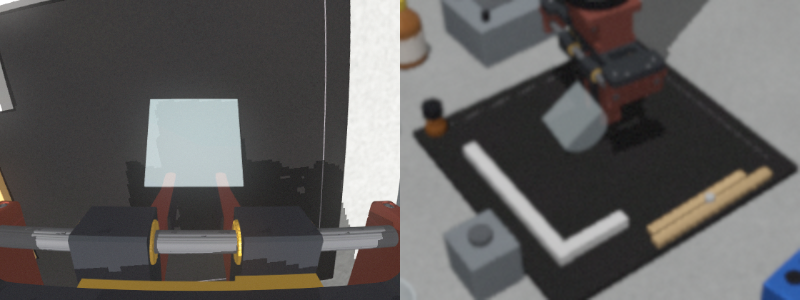

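The lens has tilted but the 5 N of finger friction (4.5 N upward on the tool) suggests it partly slides. I'll measure the tilt with PnP on the four corners of the flat.

```bash
cat >> h.py <<'E'
def pnp(c,uv):
    K=np.array([[c['fx'],0,c['cx']],[0,c['fy'],c['cy']],[0,0,1.]])
    obj=np.array([[.03,.03,0],[.03,-.03,0],[-.03,-.03,0],[-.03,.03,0]])  # fwd-left,fwd-right,rear-right,rear-left
    ok,rv,tv,e=cv2.solvePnPGeneric(obj,np.array(uv,float),K,np.array(c['D']),flags=cv2.SOLVEPNP_IPPE)
    R=np.array(c['R'])
    for r,t,er in zip(rv,tv,e):
        Rw=R.T@cv2.Rodrigues(r)[0];p=R.T@(t.ravel()-np.array(c['t']))
        print('ctr',p.round(4),'fwd',Rw[:,0].round(3),'n',Rw[:,2].round(3),'err',er)
E
python3 -c "
from h import *
c=calibration('wrist');im=cv2.imread('pics/w4.png')
m=(im.min(2)>110).astype(np.uint8);m[:120]=0;m[263:]=0;m[:,:190]=0;m[:,350:]=0
cn=max(cv2.findContours(m,0,1)[0],key=cv2.contourArea)
a=cv2.approxPolyDP(cn,6,True).reshape(-1,2);print(a.tolist())
k=1.4
pnp(c,[(150*k,99*k),(238*k,99*k),(243*k,186.5*k),(145*k,186.5*k)])
"
```

```text
[[210, 139], [203, 261], [340, 260], [331, 138]]
ctr [ 0.5905 -0.0568  0.0412] fwd [ 0.809 -0.133 -0.572] n [ 0.564 -0.1    0.82 ] err [0.37964961]
ctr [ 0.5873 -0.0563  0.0439] fwd [ 0.982 -0.167  0.084] n [-0.084  0.007  0.996] err [5.92853959]
```

Tilt is 35°, with the axis at (0.590, -0.057). I'll follow the rolling surface with the fingers, moving forward and up together so the friction helps.

Request:
{"fn": "step_arm", "kwargs": {"steps": [{"wx": 0,"wy": 0,"wz": 0,"dx": 0,"dy": -0.006,"dz": -0.005,"fingers": 0.3},{"wx": 0,"wy": 0,"wz": 0,"dx": 0,"dy": -0.012,"dz": -0.011,"fingers": 0.3},{"wx": 0,"wy": 0,"wz": 0,"dx": 0,"dy": -0.018,"dz": -0.016,"fingers": 0.3},{"wx": 0,"wy": 0,"wz": 0,"dx": 0,"dy": -0.024,"dz": -0.021,"fingers": 0.3},{"wx": 0,"wy": 0,"wz": 0,"dx": 0,"dy": -0.028,"dz": -0.024,"fingers": 0.3},{"wx": 0,"wy": 0,"wz": 0,"dx": 0,"dy": -0.033,"dz": -0.027,"fingers": 0.3}]}}

```text
clock: 7.4
position: [0.5843, -0.054, 0.0536]
orientation: [-2.029, 2.398, -0.0]
ft_force: [-6.0, 1.2, 7.6]
finger_gap: 0.303
```

```bash
python3 -c "
from h import *
s=read_state();print(s['position'],s['ft_force'])
c,im=snap('wrist','w5')
d=snap('scene','s5')[1]
cv2.imwrite('pics/m5.png',np.hstack([cv2.resize(im,(400,300)),cv2.resize(d[190:340,170:370],(400,300))])[:,:,::-1])"
```

```text
[ 0.58434745 -0.05401672  0.05364958] [-5.95125198  1.21840882  7.57602752]
```

View pics/m5.png

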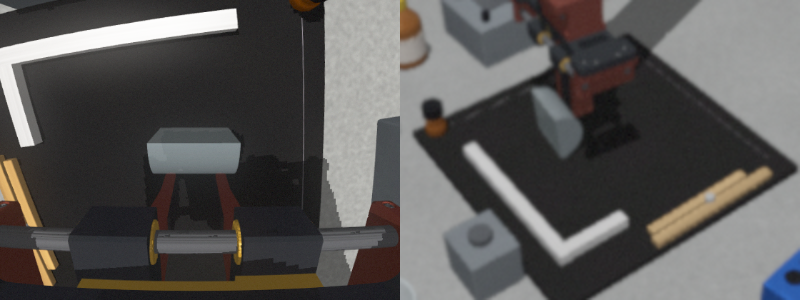

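Rolled to nearly 90° (flat upright in the scene half). I'll carry on over the edge.

Request:
{"fn": "step_arm", "kwargs": {"steps": [{"wx": 0,"wy": 0,"wz": 0,"dx": 0,"dy": -0.005,"dz": -0.003,"fingers": 0.3},{"wx": 0,"wy": 0,"wz": 0,"dx": 0,"dy": -0.01,"dz": -0.005,"fingers": 0.3},{"wx": 0,"wy": 0,"wz": 0,"dx": 0,"dy": -0.015,"dz": -0.006,"fingers": 0.3},{"wx": 0,"wy": 0,"wz": 0,"dx": 0,"dy": -0.02,"dz": -0.007,"fingers": 0.3},{"wx": 0,"wy": 0,"wz": 0,"dx": 0,"dy": -0.025,"dz": -0.008,"fingers": 0.3},{"wx": 0,"wy": 0,"wz": 0,"dx": 0,"dy": -0.03,"dz": -0.008,"fingers": 0.3},{"wx": 0,"wy": 0,"wz": 0,"dx": 0,"dy": -0.034,"dz": -0.008,"fingers": 0.3},{"wx": 0,"wy": 0,"wz": 0,"dx": 0,"dy": -0.034,"dz": -0.008,"fingers": 0.3}]}}

```text
clock: 8.3
position: [0.6179, -0.0598, 0.0603]
orientation: [-2.029, 2.398, -0.0]
ft_force: [0.1, 0.2, 0.2]
finger_gap: 0.298
```

```bash
python3 -c "
from h import *
s=read_state();print(s['position'],s['ft_force'])
c,im=snap('wrist','w6')
d=snap('scene','s6')[1]
cv2.imwrite('pics/m6.png',np.hstack([cv2.resize(im,(400,300)),cv2.resize(d[190:340,170:370],(400,300))])[:,:,::-1])"
```

```text
[ 0.61785399 -0.0597503   0.06033212] [0.13407401 0.16840238 0.16322969]
```

View pics/m6.png

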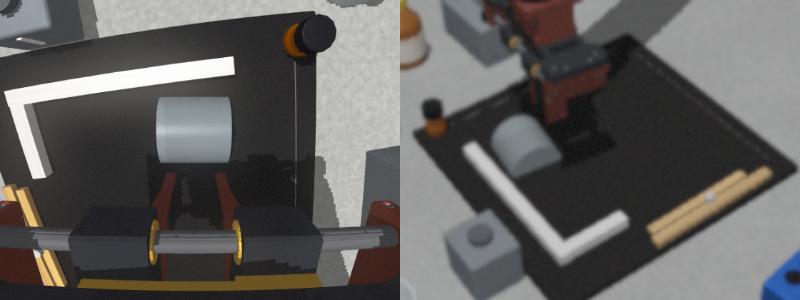

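Flat face down, ahead of the fingers (wrist half (157..231, 97..163)). I'll measure it from the rear bottom edge.

```bash
python3 -c "
from h import *
c=calibration('wrist');im=cv2.imread('pics/w6.png')
m=(im.min(2)>75).astype(np.uint8);m[:120]=0;m[240:]=0;m[:,:205]=0;m[:,345:]=0
cn=max(cv2.findContours(m,0,1)[0],key=cv2.contourArea)
a=cv2.approxPolyDP(cn,5,True).reshape(-1,2);print(a.tolist(), cv2.boundingRect(cn))
w=onz(c,[(157*1.4,162.5*1.4),(231.5*1.4,162.5*1.4),(231*1.4,97*1.4),(158*1.4,97*1.4)],.012);print(w)
e=w[0]-w[1];L=np.linalg.norm(e);e/=L;f=np.array([e[1],-e[0],0]);ctr=(w[0]+w[1])/2+.03*f
print('len',L,'yaw',np.arctan2(-e[0],e[1]),'ctr',ctr,'cam',-np.array(c['R']).T@np.array(c['t']))
# stops seen: inner corner px, bar right near corner, cheek near inner
w=onz(c,[(21.5*1.4,102*1.4),(234*1.4,73*1.4),(45*1.4,177*1.4)],.024);print(w)
rel([ctr[0],ctr[1],.10],np.arctan2(e[1],e[0]))
"
```

```text
[[205, 120], [205, 143], [221, 142], [224, 226], [319, 226], [324, 161], [318, 135], [266, 135], [274, 120]] (205, 120, 120, 108)
[[ 0.62373761 -0.02591948  0.012     ]
 [ 0.61198628 -0.09620734  0.012     ]
 [ 0.67319283 -0.10333154  0.012     ]
 [ 0.68385805 -0.03975373  0.012     ]]
len 0.07126343710934958 yaw -0.1656565424620057 ctr [ 0.64745125 -0.06601041  0.012     ] cam [ 0.69471772 -0.07524541  0.2216839 ]
[[ 0.70224615  0.0781507   0.024     ]
 [ 0.69317078 -0.10660918  0.024     ]
 [ 0.63072537  0.08106331  0.024     ]]
shift [ 0.0013 -0.0309 -0.0397] turn [ 0.0006 -0.0001 -0.0005] q7 -1.88
```

Request:
{"fn": "step_arm", "kwargs": {"steps": [{"wx": 0,"wy": 0,"wz": 0,"dx": 0,"dy": -0.008,"dz": -0.005,"fingers": 1},{"wx": 0,"wy": 0,"wz": 0,"dx": 0.001,"dy": -0.018,"dz": -0.005,"fingers": 1},{"wx": 0,"wy": 0,"wz": 0,"dx": 0.001,"dy": -0.028,"dz": -0.005,"fingers": 1},{"wx": 0,"wy": 0,"wz": 0,"dx": 0.001,"dy": -0.032,"dz": -0.005,"fingers": 1},{"wx": 0,"wy": 0,"wz": 0,"dx": 0.001,"dy": -0.032,"dz": -0.005,"fingers": 1},{"wx": 0,"wy": 0,"wz": 0,"dx": 0.001,"dy": -0.032,"dz": -0.005,"fingers": 1}]}}

```text
clock: 9.0
position: [0.6485, -0.0658, 0.0654]
orientation: [2.029, -2.398, -0.001]
ft_force: [-1.4, 0.1, 0.1]
finger_gap: 0.806
```

```bash
python3 -c "
from h import *
s=read_state();print(s['position'],s['ft_force'],s['finger_gap'])
c,im=snap('wrist','w7')
cv2.imwrite('pics/m7.png',im[:,:,::-1])
print(proj(c,[[.649,-.066,.042],[.7005,.078,.024]]))"
```

```text
[ 0.64854112 -0.06582422  0.06538556] [-1.41230476  0.10831659  0.1132838 ] 0.8055274179873751
[[269.67136687 242.52475134]
 [ 44.06532919 192.84339126]]
```

View pics/m7.png

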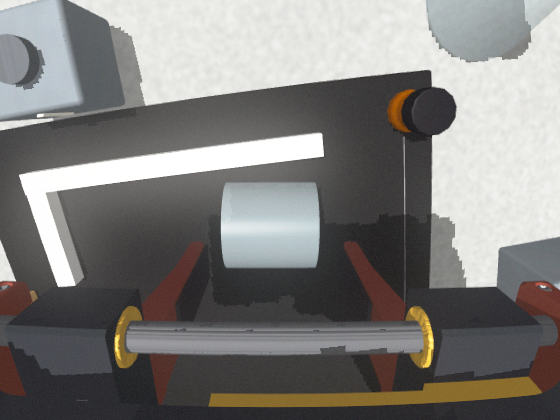

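The lens is centred between the open fingers. Descending and gripping.

Request:
{"fn": "step_arm", "kwargs": {"steps": [{"wx": 0,"wy": 0,"wz": 0,"dx": 0,"dy": 0,"dz": 0.0,"fingers": 1},{"wx": 0,"wy": 0,"wz": 0,"dx": 0,"dy": 0,"dz": 0.015,"fingers": 1},{"wx": 0,"wy": 0,"wz": 0,"dx": 0,"dy": 0,"dz": 0.028,"fingers": 1},{"wx": 0,"wy": 0,"wz": 0,"dx": 0,"dy": 0,"dz": 0.037,"fingers": 0.9},{"wx": 0,"wy": 0,"wz": 0,"dx": 0,"dy": 0,"dz": 0.037,"fingers": 0.5},{"wx": 0,"wy": 0,"wz": 0,"dx": 0,"dy": 0,"dz": 0.037,"fingers": 0.5},{"wx": 0,"wy": 0,"wz": 0,"dx": 0,"dy": 0,"dz": 0.037,"fingers": 0.5},{"wx": 0,"wy": 0,"wz": 0,"dx": 0,"dy": 0,"dz": 0.037,"fingers": 0.5}]}}

```text
clock: 9.85
position: [0.6489, -0.0658, 0.0289]
orientation: [-2.029, 2.398, -0.0]
ft_force: [0.1, 1.0, -2.1]
finger_gap: 0.681
```

```bash
python3 -c "
from h import *
s=read_state();print(s['position'],s['ft_force'],s['finger_gap'])
a=-.043;R=np.array([[np.cos(a),-np.sin(a)],[np.sin(a),np.cos(a)]])
seat=np.array([.7005,.078])+R@[-.03,-.03];print('seat',seat)
pre=seat+R@[-.010,-.008]
rel([*pre,s['position'][2]],np.pi/2-.043);rel([*seat,s['position'][2]],np.pi/2-.043)
c,im=snap('wrist','w8')
cv2.imwrite('pics/m8.png',im[:,:,::-1])
m=(im.min(2)>75).astype(np.uint8);m[:100]=0;m[270:]=0;m[:,:190]=0;m[:,345:]=0
print(cv2.boundingRect(max(cv2.findContours(m,0,1)[0],key=cv2.contourArea)))"
```

```text
[ 0.64889318 -0.06582469  0.02888408] [ 0.06280287  1.04888958 -2.07720704] 0.6813551022999009
seat [0.66923813 0.04931733]
shift [-0.1078  0.0079  0.    ] turn [-3.000e-04  1.000e-04 -1.231e-01] q7 -1.87
shift [-0.1169 -0.001   0.    ] turn [-3.000e-04  1.000e-04 -1.231e-01] q7 -1.87
(214, 194, 120, 76)
```

Gripped, gap 60 mm. Sliding to a pre-seat point and turning square.

Request:
{"fn": "step_arm", "kwargs": {"steps": [{"wx": 0,"wy": 0,"wz": -0.03,"dx": -0.01,"dy": 0.004,"dz": -0.001,"fingers": 0.5},{"wx": 0,"wy": 0,"wz": -0.06,"dx": -0.022,"dy": 0.008,"dz": -0.001,"fingers": 0.5},{"wx": 0,"wy": 0,"wz": -0.09,"dx": -0.036,"dy": 0.01,"dz": -0.001,"fingers": 0.5},{"wx": 0,"wy": 0,"wz": -0.123,"dx": -0.052,"dy": 0.01,"dz": -0.001,"fingers": 0.5},{"wx": 0,"wy": 0,"wz": -0.123,"dx": -0.068,"dy": 0.01,"dz": -0.001,"fingers": 0.5},{"wx": 0,"wy": 0,"wz": -0.123,"dx": -0.084,"dy": 0.009,"dz": -0.001,"fingers": 0.5},{"wx": 0,"wy": 0,"wz": -0.123,"dx": -0.098,"dy": 0.008,"dz": -0.001,"fingers": 0.5},{"wx": 0,"wy": 0,"wz": -0.123,"dx": -0.107,"dy": 0.008,"dz": -0.001,"fingers": 0.5}]}}

```text
clock: 10.7
position: [0.6591, 0.0433, 0.0297]
orientation: [-2.174, 2.267, 0.0]
ft_force: [-0.3, 0.5, -3.6]
finger_gap: 0.679
```

```bash
python3 -c "
from h import *
rel([.6692,.0493,.0289],np.pi/2-.043);print(read_state()['position'],read_state()['ft_force'],read_state()['finger_gap'])
c,im=snap('wrist','w9')
print(proj(c,[[.7005,.078,.024]]))
cv2.imwrite('pics/m9.png',im[:,:,::-1])"
```

```text
shift [-0.0064 -0.0098  0.0008] turn [-0.0004  0.0007  0.0012] q7 -1.93
[0.65909161 0.04329981 0.02968782] [-0.28023252  0.48923726 -3.58259147] 0.6787588806451418
[[199.74447326 185.51770517]]
```

View pics/m9.png

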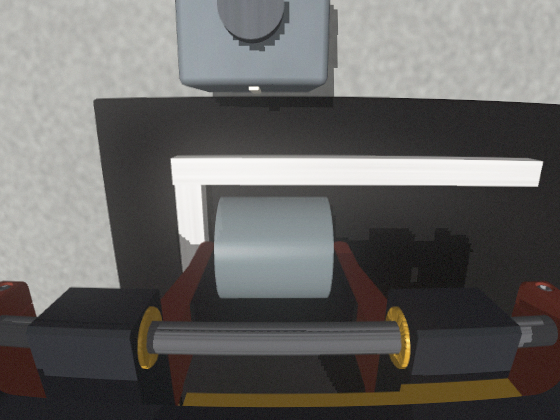

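Lens is square to the bar, with about 6 mm to the cheek and 10 mm to the bar. Pressing home.

Request:
{"fn": "step_arm", "kwargs": {"steps": [{"wx": 0,"wy": 0,"wz": 0,"dx": 0,"dy": -0.004,"dz": 0,"fingers": 0.5},{"wx": 0,"wy": 0,"wz": 0,"dx": 0,"dy": -0.008,"dz": 0,"fingers": 0.5},{"wx": 0,"wy": 0,"wz": 0,"dx": 0,"dy": -0.012,"dz": 0,"fingers": 0.5},{"wx": 0,"wy": 0,"wz": 0,"dx": -0.003,"dy": -0.012,"dz": 0,"fingers": 0.5},{"wx": 0,"wy": 0,"wz": 0,"dx": -0.006,"dy": -0.012,"dz": 0,"fingers": 0.5},{"wx": 0,"wy": 0,"wz": 0,"dx": -0.009,"dy": -0.012,"dz": 0,"fingers": 0.5},{"wx": 0,"wy": 0,"wz": 0,"dx": -0.009,"dy": -0.012,"dz": 0,"fingers": 0.5}]}}

```text
clock: 11.45
position: [0.6688, 0.0443, 0.029]
orientation: [2.163, -2.268, 0.0]
ft_force: [-6.6, -5.9, 1.3]
finger_gap: 0.682
```

```bash
python3 -c "
from h import *
rel([.6692,.0493,.0289],np.pi/2-.043);s=read_state();print(s['position'],s['ft_force'],s['ft_torque'],s['finger_gap'])
c,im=snap('wrist','w10')
cv2.imwrite('pics/m10.png',im[100:310,130:380][:,:,::-1].repeat(2,0).repeat(2,1))"
```

```text
shift [-0.0051 -0.0001  0.    ] turn [ 0.0052 -0.0057 -0.0041] q7 -1.94
[0.66883091 0.04425585 0.02896175] [-6.62694342 -5.94230225  1.27922406] [-1.3759686   1.393273   -0.14379163] 0.6822488755565554
```

View pics/m10.png

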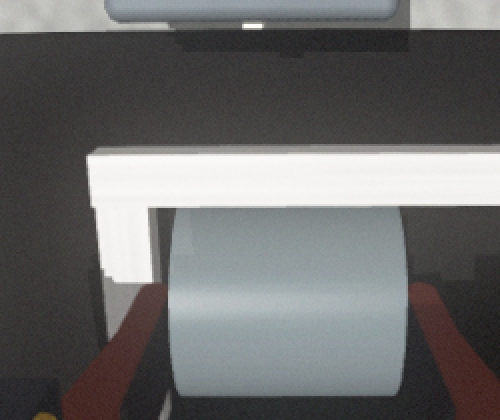

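It touches the bar, but y stalled about 5 mm short of the cheek with 6 N. I'll back off the bar and see whether y goes freely.

Request:
{"fn": "step_arm", "kwargs": {"steps": [{"wx": 0,"wy": 0,"wz": 0,"dx": 0.003,"dy": 0.003,"dz": 0,"fingers": 0.5},{"wx": 0,"wy": 0,"wz": 0,"dx": 0.003,"dy": 0.005,"dz": -0.002,"fingers": 0.5},{"wx": 0,"wy": 0,"wz": 0,"dx": 0.0,"dy": 0.005,"dz": -0.002,"fingers": 0.5},{"wx": 0,"wy": 0,"wz": 0,"dx": 0.0,"dy": 0.005,"dz": -0.002,"fingers": 0.5}]}}

```text
clock: 11.9
position: [0.6664, 0.0508, 0.032]
orientation: [-2.173, 2.267, 0.0]
ft_force: [0.2, 0.3, -2.5]
finger_gap: 0.678
```

```bash
python3 -c "
from h import *
rel([.6692,.0493,.0289],np.pi/2-.043);s=read_state();print(s['position'],s['ft_force'],s['ft_torque'],s['finger_gap'])"
```

```text
shift [ 0.0014 -0.0028  0.0031] turn [-0.0009  0.0011  0.0007] q7 -1.94
[0.66641788 0.05084579 0.03198366] [ 0.15072459  0.29358993 -2.48726618] [ 0.06333563  0.0176826  -0.02329172] 0.6777515627896928
```

Free now (probably finger drag or friction). Continue in y to contact, then lower, then x.

Request:
{"fn": "step_arm", "kwargs": {"steps": [{"wx": 0,"wy": 0,"wz": 0,"dx": -0.002,"dy": 0,"dz": 0.0,"fingers": 0.5},{"wx": 0,"wy": 0,"wz": 0,"dx": -0.003,"dy": 0.0,"dz": 0.001,"fingers": 0.5},{"wx": 0,"wy": 0,"wz": 0,"dx": -0.003,"dy": -0.001,"dz": 0.0015,"fingers": 0.5},{"wx": 0,"wy": 0,"wz": 0,"dx": -0.003,"dy": -0.003,"dz": 0.0015,"fingers": 0.5},{"wx": 0,"wy": 0,"wz": 0,"dx": -0.003,"dy": -0.005,"dz": 0.0015,"fingers": 0.5},{"wx": 0,"wy": 0,"wz": 0,"dx": -0.003,"dy": -0.005,"dz": 0.0015,"fingers": 0.5}]}}

```text
clock: 12.5
position: [0.6692, 0.0513, 0.0293]
orientation: [2.169, -2.266, -0.003]
ft_force: [-4.8, -4.2, 0.3]
finger_gap: 0.679
```

```bash
python3 -c "
from h import *
rel([.6692,.0493,.0289],np.pi/2-.043);s=read_state();print(s['position'],s['ft_force'],s['ft_torque'],s['finger_gap'])
c,im=snap('wrist','w11')
cv2.imwrite('pics/m11.png',im[100:310,130:380][:,:,::-1].repeat(2,0).repeat(2,1))"
```

```text
shift [ 0.002  -0.0001  0.0004] turn [ 0.0044 -0.0019 -0.0006] q7 -1.94
[0.66918766 0.05131394 0.02927584] [-4.81921874 -4.16697629  0.27708509] [-1.02597656  1.09848811  0.12321145] 0.6788152299344313
```

```bash
python3 -c "
from h import *
for n in('w10','w11'):
    g=cv2.imread('pics/'+n+'.png').min(2).astype(int)
    for r in(212,220,232): print(n,r,g[r,190:232:1].tolist())
    for q in(235,300): print(n,'col',q,g[190:215,q].tolist())
c=calibration('wrist')
print(proj(c,[[.7005,.078,.024],[.7005,.078,.012]]))
"
```

```text
w10 212 [242, 242, 242, 242, 240, 240, 240, 240, 241, 241, 243, 244, 245, 242, 173, 125, 118, 120, 115, 78, 74, 74, 72, 70, 75, 80, 95, 141, 141, 141, 140, 140, 139, 144, 144, 135, 136, 135, 134, 137, 135, 135]
w10 220 [241, 241, 243, 242, 241, 240, 239, 239, 239, 240, 241, 244, 244, 243, 224, 140, 118, 121, 120, 95, 73, 70, 74, 70, 70, 83, 147, 146, 147, 148, 144, 151, 150, 150, 148, 146, 144, 140, 139, 142, 142, 142]
w10 232 [241, 240, 239, 241, 241, 241, 238, 238, 238, 240, 240, 241, 243, 243, 241, 218, 137, 119, 116, 112, 82, 67, 68, 72, 89, 149, 154, 146, 149, 151, 146, 149, 145, 149, 146, 148, 149, 147, 148, 148, 146, 146]
w10 col 235 [243, 245, 243, 244, 246, 246, 245, 244, 242, 241, 242, 244, 235, 186, 127, 128, 127, 132, 129, 135, 135, 133, 132, 134, 137]
w10 col 300 [242, 242, 242, 242, 244, 243, 241, 240, 241, 241, 241, 242, 224, 158, 126, 126, 126, 126, 129, 131, 131, 132, 135, 136, 136]
w11 212 [68, 118, 229, 245, 243, 241, 240, 242, 244, 244, 245, 244, 243, 242, 243, 244, 243, 241, 242, 240, 241, 242, 243, 244, 245, 245, 244, 225, 171, 170, 170, 152, 134, 137, 138, 136, 137, 136, 138, 139, 138, 135]
w11 220 [67, 65, 182, 237, 243, 241, 241, 240, 241, 243, 243, 244, 243, 243, 243, 243, 244, 242, 240, 239, 240, 242, 242, 242, 244, 244, 237, 234, 196, 175, 178, 175, 141, 145, 144, 143, 146, 144, 142, 144, 143, 145]
w11 232 [60, 59, 65, 178, 234, 241, 241, 239, 240, 241, 241, 242, 242, 242, 242, 240, 242, 242, 241, 239, 157, 141, 142, 145, 166, 191, 196, 198, 198, 185, 186, 184, 164, 151, 149, 151, 151, 147, 150, 149, 147, 146]
w11 col 235 [245, 245, 244, 245, 247, 247, 245, 244, 243, 242, 242, 245, 227, 165, 126, 129, 128, 134, 132, 135, 138, 137, 139, 134, 140]
w11 col 300 [243, 243, 243, 244, 244, 245, 243, 242, 242, 244, 244, 244, 226, 162, 125, 128, 129, 131, 128, 134, 135, 136, 136, 139, 135]
[[216.17168249 203.7465436 ]
 [219.70184372 197.72468843]]
```

The dark gap is gone: the lens touches both stops and is parallel. Lower to seat, release and lift.

Request:
{"fn": "step_arm", "kwargs": {"steps": [{"wx": 0,"wy": 0,"wz": 0,"dx": 0,"dy": 0,"dz": 0.001,"fingers": 0.5},{"wx": 0,"wy": 0,"wz": 0,"dx": 0.001,"dy": 0.001,"dz": 0.001,"fingers": 0.5},{"wx": 0,"wy": 0,"wz": 0,"dx": 0.001,"dy": 0.001,"dz": 0.001,"fingers": 0.85},{"wx": 0,"wy": 0,"wz": 0,"dx": 0.001,"dy": 0.001,"dz": 0.001,"fingers": 0.85},{"wx": 0,"wy": 0,"wz": 0,"dx": 0.001,"dy": 0.001,"dz": 0.001,"fingers": 0.85},{"wx": 0,"wy": 0,"wz": 0,"dx": 0.001,"dy": 0.001,"dz": -0.015,"fingers": 0.85},{"wx": 0,"wy": 0,"wz": 0,"dx": 0.001,"dy": 0.001,"dz": -0.04,"fingers": 0.85},{"wx": 0,"wy": 0,"wz": 0,"dx": 0.001,"dy": 0.001,"dz": -0.06,"fingers": 0.85}]}}

```text
clock: 13.35
position: [0.6708, 0.052, 0.0925]
orientation: [-2.172, 2.267, -0.001]
ft_force: [0.8, -0.6, -0.0]
finger_gap: 0.849
```

```bash
python3 -c "
from h import *
s=read_state();print(s['position'],s['ft_force'],s['finger_gap'])
c,im=snap('wrist','w12')
print(proj(c,[[.7005,.078,.024],[.7005,.078,.012],[.6692,.0513,.042],[.70,.0813,.012],[.697,.0213,.012]]))
g=im.min(2).astype(int)
for r in range(120,250,10): 
  print(r,g[r,130:330:5].tolist())
"
```

```text
[0.67083057 0.05196368 0.09253335] [ 0.79628265 -0.5663943  -0.01718412] 0.8486699716704907
[[232.31287292 181.31288536]
 [234.26656828 177.92902282]
 [271.21935334 229.61187687]
 [229.95923633 178.77060216]
 [309.69369044 179.33860006]]
120 [226, 231, 228, 230, 227, 90, 90, 88, 84, 83, 81, 85, 79, 81, 82, 81, 80, 80, 79, 81, 79, 77, 79, 62, 63, 61, 63, 61, 63, 59, 60, 58, 58, 56, 57, 58, 58, 50, 53, 54]
130 [227, 230, 224, 226, 221, 86, 82, 82, 81, 81, 83, 82, 81, 81, 79, 80, 83, 77, 84, 82, 84, 85, 78, 79, 76, 81, 78, 80, 80, 80, 75, 77, 77, 76, 72, 74, 74, 72, 73, 71]
140 [225, 234, 232, 228, 222, 85, 83, 82, 77, 80, 80, 76, 77, 79, 81, 80, 80, 83, 83, 85, 86, 91, 86, 90, 82, 87, 87, 85, 82, 83, 82, 82, 83, 78, 80, 79, 79, 73, 73, 77]
150 [226, 225, 226, 222, 227, 118, 84, 80, 79, 83, 79, 79, 76, 81, 82, 81, 85, 85, 88, 89, 92, 95, 86, 93, 93, 90, 94, 92, 93, 89, 91, 90, 88, 87, 84, 88, 84, 80, 80, 80]
160 [221, 221, 222, 225, 224, 176, 84, 80, 80, 79, 77, 82, 81, 84, 88, 87, 89, 185, 186, 186, 184, 187, 183, 189, 187, 188, 188, 188, 184, 187, 184, 184, 185, 185, 183, 180, 183, 18
[... 854 characters left out ...]
1, 92, 97, 241, 254, 254, 254, 235, 205, 206, 200, 204, 202, 200, 196, 199, 197, 195, 195, 197, 195, 192, 192, 193, 78, 84]
220 [219, 227, 226, 224, 223, 227, 225, 84, 82, 81, 85, 82, 81, 86, 86, 91, 91, 102, 183, 243, 254, 248, 224, 224, 222, 221, 220, 218, 217, 217, 213, 210, 207, 205, 207, 205, 200, 200, 70, 78]
230 [226, 225, 221, 221, 230, 229, 225, 81, 80, 78, 82, 81, 81, 81, 84, 83, 90, 89, 176, 180, 178, 228, 190, 188, 184, 189, 186, 186, 186, 185, 187, 182, 184, 183, 183, 183, 187, 184, 64, 57]
240 [224, 226, 226, 229, 223, 224, 221, 80, 80, 80, 79, 80, 75, 76, 82, 81, 80, 82, 173, 175, 177, 225, 177, 175, 177, 175, 175, 174, 173, 172, 172, 173, 172, 171, 173, 172, 171, 171, 53, 54]
```

Released with no visible gap. Retreating back and up, so the wrist camera sees past the bar for a final check.

Request:
{"fn": "step_arm", "kwargs": {"steps": [{"wx": 0,"wy": 0,"wz": 0,"dx": 0,"dy": 0,"dz": -0.04,"fingers": 0.85},{"wx": 0,"wy": 0,"wz": 0,"dx": 0,"dy": 0.03,"dz": -0.06,"fingers": 0.85},{"wx": 0,"wy": 0,"wz": 0,"dx": 0,"dy": 0.06,"dz": -0.06,"fingers": 0.85},{"wx": 0,"wy": 0,"wz": 0,"dx": 0,"dy": 0.09,"dz": -0.06,"fingers": 0.85},{"wx": 0,"wy": 0,"wz": 0,"dx": 0,"dy": 0.12,"dz": -0.06,"fingers": 0.85},{"wx": 0,"wy": 0,"wz": 0,"dx": 0,"dy": 0.12,"dz": -0.06,"fingers": 0.85},{"wx": 0,"wy": 0,"wz": 0,"dx": 0,"dy": 0.12,"dz": -0.06,"fingers": 0.85}]}}

```text
clock: 14.1
position: [0.5507, 0.0569, 0.1512]
orientation: [-2.172, 2.267, -0.002]
ft_force: [0.7, 0.2, -0.3]
finger_gap: 0.847
```

```bash
python3 -c "
from h import *
s=read_state();print(s['position'],s['ft_force'],s['finger_gap'])
c,im=snap('wrist','w13')
g=im.min(2).astype(int)
P=proj(c,[[.7005,.080,.024],[.7005,.080,.012],[.693,-.10,.012],[.669,.051,.042],[.70,.070,.012],[.697,.035,.012]]);print(P.round(0).tolist(),'cam',(-np.array(c['R']).T@np.array(c['t'])).round(3))
m=P.round().astype(int)
for u in (m[4][0],(m[4][0]+m[5][0])//2,m[5][0]): v=m[4][1];print('col',u,v-20,g[max(v-20,0):v+25,u].tolist())
for dv in(20,35): v=m[0][1]+dv;print('row',v,m[0][0]-25,g[v,m[0][0]-25:m[0][0]+35].tolist())
T=calibration('top');t=grab_frame('top')
for nm,x in(('on',.552),('off',.518)):
    q=proj(T,[[x,-.289,.099]])[0].round().astype(int);print(nm,q,t[q[1]-3:q[1]+4,q[0]-3:q[0]+4].max(2).tolist())
S=calibration('scene');t=grab_frame('scene')
for nm,x in(('on',.552),('off',.518)):
    q=proj(S,[[x,-.289,.099]])[0].round().astype(int);print(nm,q,t[q[1]-3:q[1]+4,q[0]-3:q[0]+4].max(2).tolist())
"
```

```text
[0.55073841 0.05685179 0.15123383] [ 0.66970536  0.24312135 -0.25381744] 0.8470308721298148
[[234.0, 20.0], [236.0, 24.0], [446.0, 28.0], [272.0, 56.0], [248.0, 24.0], [289.0, 26.0]] cam [0.629 0.051 0.313]
col 248 4 [255, 255, 255, 255, 255, 255, 255, 255, 255, 255, 255, 255, 255, 255, 255, 255, 251, 145, 161, 183, 178, 169, 173, 175, 178, 178, 182, 186, 185, 193, 188, 189, 190, 191, 195, 195, 195, 194, 196, 199, 197, 200, 204, 208, 209]
col 268 4 [255, 255, 255, 255, 255, 255, 255, 255, 255, 255, 255, 255, 255, 255, 255, 255, 249, 145, 160, 186, 173, 165, 171, 174, 175, 175, 179, 183, 184, 188, 188, 190, 190, 192, 192, 192, 192, 192, 195, 194, 196, 196, 202, 205, 210]
col 289 4 [255, 255, 255, 255, 255, 255, 255, 255, 255, 255, 255, 255, 255, 255, 255, 255, 248, 142, 157, 183, 172, 166, 168, 172, 175, 178, 180, 182, 185, 184, 183, 187, 188, 189, 191, 194, 192, 190, 189, 192, 196, 191, 197, 200, 206]
row 40 209 [88, 91, 88, 89, 87, 90, 91, 95, 89, 91, 89, 218, 255, 255, 255, 255, 255, 255, 255, 255, 255, 255, 255, 255, 255, 255, 255, 255, 254, 229, 210, 196, 193, 193, 197, 196, 193,
[... 675 characters left out ...]
 [48, 44, 42, 49, 49, 57, 62], [49, 51, 47, 48, 55, 62, 58], [57, 57, 56, 52, 56, 57, 56], [56, 56, 60, 54, 59, 62, 55], [57, 61, 55, 60, 56, 60, 51], [64, 57, 61, 60, 56, 60, 52]]
on [212 178] [[158, 148, 120, 84, 70, 84, 97], [157, 135, 93, 59, 45, 63, 86], [157, 128, 82, 46, 42, 44, 67], [158, 136, 100, 65, 43, 39, 47], [155, 145, 124, 90, 59, 39, 40], [145, 141, 134, 117, 89, 60, 39], [141, 140, 139, 133, 120, 97, 69]]
off [223 173] [[116, 117, 115, 116, 116, 116, 115], [116, 116, 115, 116, 115, 115, 117], [117, 116, 116, 117, 116, 118, 124], [117, 117, 118, 121, 121, 127, 134], [122, 126, 128, 133, 137, 140, 139], [129, 139, 140, 141, 140, 142, 141], [138, 143, 143, 140, 143, 141, 140]]
```

```bash
python3 -c "
from bench import *
print(sign_off())"
```

```text
the job is handed in; nothing more can be done
None
```

The lens now lies flat face down in the corner, square and touching both stops, and the lamp supply toggle is on. I handed the job in at about 14 s on the robot's clock; the hand-in gave no verdict.

- **Stilling:** I rested the fingers on the flat top with about 5–7 N for roughly a second, and the lens stayed still when I lifted off.
- **Rolling:** the first straight push mostly slid the lens, which was still only 35° over after about 67 mm. I then moved the fingers forward and up together, following the curved side, and it toppled onto its flat.
- **Seating:** I gripped the lens by its ends, slid it across and turned it square. The first push stalled about 5 mm short of the left cheek. I backed off the bar, raised it about 2 mm and pushed again, and it then pressed against both stops with 4–5 N.
- **Toggle:** it was already on, so I did not touch it. Both the top and scene cameras show the black cap at the "on" position and none at "off".

**Last checks:** the wrist picture after release shows no dark gap at either stop, and the lens edge is parallel to the bar along its length. The gripper is clear, with no contact force. I had used all 12 picture views by then, so these checks came from pixel values rather than from looking. The lens came to rest about 2 mm further left than my first estimate of the seat, which is within the calibration error. I did not re-measure the bystanders.

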